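# Fit a sanding drum to the bench sander

## Robot

A 6-joint arm with a two-finger parallel gripper is mounted at the origin on the work surface. World frame = base frame: x ahead of the robot, y to its left, z up, the work surface at z = 0. Lengths are in m, angles in degrees, forces in N, time in s.
With the tool pointing down it reaches from about 0.3 to 0.75 m from the base axis. Payload 8.5 kg.
Tool frame: the origin (TCP) lies at the very end of the fingers, on their centre line; the grasp point (between the pads) lies 19 mm behind it (env.tcp_to_grasp is the distance from the TCP to the grasp point, in m); z points along the fingers, y is the line along which they close (so a half turn about z gives the same grasp; the last joint's range is limited). The gripper opens to 85 mm and grips with 20 to 120 N. Pads are 22 mm wide; open, the fingers measure 114 mm over their backs; the gripper's body (76 mm by 85 mm) begins 54 mm behind the grasp point. The pads swing forward as they close: fully open they stand 13 mm farther back than shut.
Start: joints at [-81.95, 21.807, 74.336, -0, 83.858, -12.336], TCP at [0.192, -0.516, 0.201] pointing down, gripper open.
Joint ranges: [-178.18, 178.18], [-50.72, 133.34], [12.68, 142.11], [-81.47, 261.47], [9.98, 163.14], [-165.26, 165.26]. Speed limits (degrees/s): [136.94, 136.94, 180, 180, 180, 180].

## Interface

Orientations are given as a 3x3 rotation matrix whose columns are the frame's x, y, z axes.
In Python, from rig import status, get_image, env gives the robot as it stands.
- The arm moves only by the shell command python3 -m handwheel 'ROWS' [FORCE]. ROWS is text: rows parted by semicolons, each of 7 numbers parted by spaces: the shift along the world's x, y, z in cm, then the turn, a rotation vector about the world's x, y, z in degrees, then the opening, from 0 (shut) to 1 (fully open). In form: dx dy dz wx wy wz gripper; .... A call has 1 to 8 rows; each row is the pose to reach, as a shift and turn from the pose commanded when the call began; what a row does not reach only later rows make up. A row lasts 1/12 s, in which the tool goes at most 41.7 mm and 7.16 degrees, less where a joint would pass 70% of its speed; a pose out of reach is approached as far as the arm can. A call with a gripper value outside its range is refused whole. The fingers move at their own pace and stop on an object; FORCE is the grip in N (left out, the last holds). Time passes only in rows, so rows that repeat a pose let the fingers close. It gives the time, the measured TCP pose, the force, the opening and the grip force at its end, in the units of the state.
- status.observe(): the state, without advancing time (a new reading comes with each control period).
- get_image(name): name is "side" or "top" or "wrist"; returns a dict with "color" (420x560x3 uint8, red, green, blue), "vertical_fov" (degrees; the focal length in pixels is half the picture's height over the tangent of half this angle, whatever the lens; pixels are square), "cx", "cy" (the principal point, pixels), "xyz" and "orientation" of the camera in the world. Camera axes: x right, y down, z forward; pixel columns grow to the right and rows downward; lengths in m; the calibration is good to about 2 mm. A picture is of the moment at which its call begins. There is no depth.
- env.close_job(): hands the job in; it is judged then, once.
The state is a dict: "time_s": time; "q": joint angles; "qvel": joint speeds; "joint_efforts": joint torques, N m; "position": TCP position; "tool_rot": TCP orientation; "ft_force": force on the tool from outside, world axes, zero at the start; "wrist_torque": the same for the moment, N m; "grip_width": finger opening in m; "gripper_force": force on a finger pad.
Only numpy, scipy, OpenCV 4.12 (cv2) and the standard library are available. Lean on these libraries where they do the work, as an engineer would, in place of code of your own. Each camera call takes 0.05 s, during which the arm holds its last target. There are 200 camera calls.

## Task

Take the brown sanding drum out of the wooden rack and fit it to the sander: set its tapered shank into the spindle, turn it until its slot drops over the two drive dogs, and push it fully home with a firm press of about 15 N, without forcing it (never 60 N on the sander). Leave it seated there, released, and leave the blue and black drums in their holes and the spoon blank where it lies.

Things in the scene. Friction and masses are not known exactly. Their poses are not given: they have to be found in the camera images.
- brown_drum: The drum to fit: reddish-brown sleeve, 0.25 to 0.45 kg, upright in any one of the rack's holes, its x axis within 0.5 rad of the rack's. Origin: centre of the lower face of its steel flange, z up along its axis. Below it: tapered shank 40 mm long, 30 mm across at the flange, 18 mm at the tip. Above: flange 54 mm across to 12 mm, sleeve 42 mm across to 58 mm, neck, square nut.
- nut (a point): Centre of the brown drum's square clamp nut, bare aluminium, 75 mm above the drum's origin: 24 x 24 mm, sides along the drum's x and y, from 62 to 88 mm above the origin. Grip it across two parallel sides.
- slot (a point): Middle of the brown drum's drive slot, at the drum's origin, with its axes: the slot is cut straight across the flange's lower face along x, 12 mm wide and 8 mm deep, so the drum fits the dogs in two positions half a turn apart.
- blue_drum: A drum of the same form with a dark blue sleeve, standing in another hole of the rack (same origin and axes); leave it.
- black_drum: A drum of the same form with a black sleeve, standing in another hole of the rack (same origin and axes); leave it.
- rack: Wooden block 90 x 270 mm and 55 mm high, fixed, with three holes 36 mm across and 92 mm apart along its y axis, right through. Origin: centre of its underside, z up. The drums' flanges rest on its top, their shanks hang in the holes.
- sander: Low green bench sander, fixed: casting 190 x 190 mm and 50 mm high with a dark steel disc on top up to 55 mm. A dark steel spindle nose 58 mm across rises from its middle to 105 mm. Origin: centre of its underside, z up.
- nose (a point): Centre of the spindle nose's flat upper face, 105 mm above the bench; the sander's axes. The taper bore opens here, 31 mm across, narrowing to 18 mm at its floor 42 mm down; about 0.3 mm of side play with the drum home. Fully home, the drum's flange lies on this face and the drum's origin coincides with this point.
- dogs (a point): On the spindle axis 7 mm above point nose, level with the tops of two brass dogs on the face, 18 to 27 mm off the axis on either side, 8 mm wide; the sander's axes. The spindle is locked at a random angle: the dogs' line lies within 0.85 rad of the sander's x axis. It is not measured: look or feel. Slot off: flange rests here; slot within 0.07 rad: it drops home.
- spoon_blank: Loose wooden spoon blank, 190 mm long and 12 mm thick, lying flat on the bench to the left of the sander; leave it. Origin: on its underside, near mid-length.

How it is judged (in metres and radians):
On the way, in this order (a step that is already met when the one before it is completed fails the run):
1. the brown drum is lifted out of the rack, its flange more than 95 mm above the bench (height (world z) of brown_drum above 0.095 m), for 0.1 s.
2. its shank is in the spindle's bore, the flange less than 25 mm above the nose's face (horizontal distance between brown_drum and nose below 0.006 m and z of brown_drum in the frame of nose below 0.025 m), for 0.05 s.
3. the drum is pressed fully home over the dogs with 8 N or more (horizontal distance between brown_drum and nose below 0.003 m and z of brown_drum in the frame of nose below 0.002 m and contact force between brown_drum and sander above 8 N), for 0.1 s.
At the end, for the whole second after the job is handed in: The brown drum stands upright (within 0.05 rad) in the spindle, its flange within 2 mm of the nose's face and within 3 mm of its centre, which is possible only with the slot over the dogs; it is at rest. The other drums and the spoon blank are where they were (horizontal distance between brown_drum and nose below 0.003 m and z of brown_drum in the frame of nose between -0.003 and 0.002 m and angle between brown_drum's own z axis and vertical below 0.05 rad and linear speed of brown_drum below 0.02 m/s); the robot touches nothing.
It fails at once if more than 60 N between the brown drum and the sander (contact force between brown_drum and sander above 60 N).
It fails at once if the blue drum moved by more than 15 mm (distance of blue_drum from where it was at the start of the episode above 0.015 m).
It fails at once if the black drum moved by more than 15 mm (distance of black_drum from where it was at the start of the episode above 0.015 m).
It fails at once if the spoon blank moved by more than 20 mm (distance of spoon_blank from where it was at the start of the episode above 0.02 m).
It also fails if it takes over 61 s, if anything falls off the work surface, if the arm or the gripper's body presses on something with over 40 N, if the wrist force passes 120 N, or if a joint passes its speed limit or range.

## Working session

There is one attempt and no reset: what is moved stays moved. The work goes in short steps, Python scripts to look and compute and a shell command to move; the robot and the scene stay as the last step left them, time stands still between calls to the robot, and variables do not carry over. Pictures are saved under pics/ and viewed, at most 10 in all, crops included, and the job is handed in when it is done.

```bash
mkdir -p pics && cat > h.py <<'E'
import numpy as np, cv2
from rig import status, get_image, env
def K(im):
    f=im["color"].shape[0]/2/np.tan(np.radians(im["vertical_fov"])/2); return f,im["cx"],im["cy"]
def ray(im,u,v):
    f,cx,cy=K(im); d=np.array(im["orientation"])@np.array([(u-cx)/f,(v-cy)/f,1]); return np.array(im["xyz"]),d
def onplane(im,u,v,z):
    o,d=ray(im,u,v); return o+d*(z-o[2])/d[2]
def proj(im,p):
    f,cx,cy=K(im); c=np.array(im["orientation"]).T@(np.array(p)-np.array(im["xyz"])); return np.array([f*c[0]/c[2]+cx,f*c[1]/c[2]+cy])
def tri(a,ua,b,ub):
    o1,d1=ray(a,*ua);o2,d2=ray(b,*ub)
    s=np.linalg.lstsq(np.c_[d1,-d2],o2-o1,rcond=None)[0]; p,q=o1+s[0]*d1,o2+s[1]*d2
    return (p+q)/2,np.linalg.norm(p-q)
def save(im,n): cv2.imwrite(n,im["color"][:,:,::-1])
E
python3 - <<'E'
from h import *
import pickle
ims={n:get_image(n) for n in("top","side","wrist")}
pickle.dump(ims,open("ims.pkl","wb"))
for n,i in ims.items():print(n,i["xyz"],np.round(i["orientation"],3).tolist(),i["vertical_fov"],i["cx"],i["cy"])
save(ims["top"],"pics/top0.png")
c=np.hstack([ims["side"]["color"],ims["wrist"]["color"]]);c=cv2.resize(c,(800,300),interpolation=cv2.INTER_AREA)
cv2.imwrite("pics/sw0.png",c[:,:,::-1])
s=status.observe();print(s["time_s"],s["position"],np.round(s["tool_rot"],3).tolist(),s["ft_force"],s["grip_width"],env.tcp_to_grasp)
E
```

```text
top [0.46908621 0.09011441 1.34389107] [[0.002, -0.998, 0.059], [-1.0, -0.003, -0.019], [0.019, -0.059, -0.998]] 43.34485860258024 281.45061868342225 210.69114473288448
side [ 0.49295667 -0.61998668  0.60234714] [[0.998, -0.035, 0.05], [-0.061, -0.605, 0.794], [0.003, -0.795, -0.606]] 55.672485285913474 269.7487600845686 212.09038150201783
wrist [ 0.26689971 -0.4878114   0.37305996] [[0.349, -0.89, -0.293], [-0.937, -0.331, -0.109], [-0.001, 0.313, -0.95]] 60.43646159500959 279.75387189943905 206.3435194347253
0.15 [ 0.19153502 -0.5152905   0.20084443] [[0.937, 0.348, -0.0], [0.348, -0.937, 0.001], [0.0, -0.001, -1.0]] [0.12998128 0.44877433 0.46057173] 0.08542425397976483 0.0187
```

View pics/top0.png

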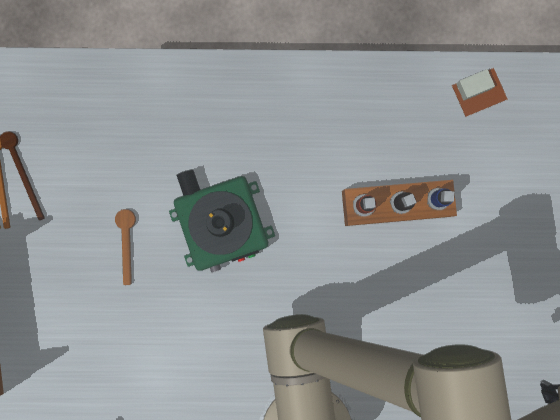

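View pics/sw0.png

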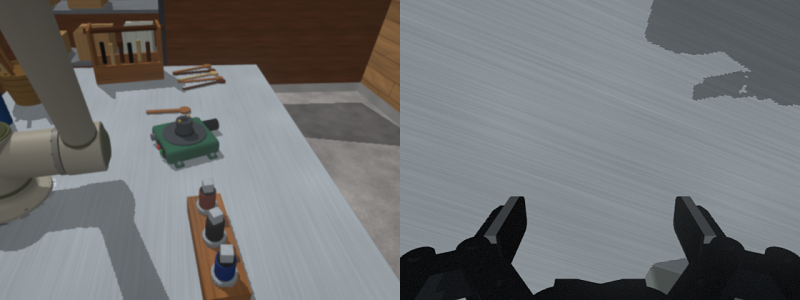

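The top view shows the brown drum in the rack's left hole (nut about 369,203), with black and blue to its right. The sander nose is at (219,221), its dogs at roughly (211,215) and (225,229), and the spoon blank at (125,220). In the side view the brown nut is near (290,260) and the nose near (258,170).

```bash
python3 - <<'E'
from h import *
import pickle
ims=pickle.load(open("ims.pkl","rb"))
t,s=ims["top"],ims["side"]
def blob(im,x0,y0,x1,y1,f):
    c=im["color"][y0:y1,x0:x1]; hsv=cv2.cvtColor(c,cv2.COLOR_RGB2HSV); m=f(hsv).astype(np.uint8)
    n,l,st,ce=cv2.connectedComponentsWithStats(m)
    return [(int(st[k][4]),np.round(ce[k]+[x0,y0],1).tolist()) for k in range(1,n) if st[k][4]>8],m
brt=lambda h:(h[...,1]<40)&(h[...,2]>150)
print("top nut",blob(t,355,192,380,215,brt)[0]); print("side nut",blob(s,270,240,305,285,brt)[0])
for z in(.105,.143):print(z,onplane(t,369,203,z),onplane(t,219,221,z))
br=lambda h:(h[...,0]<30)&(h[...,0]>12)&(h[...,1]>90)&(h[...,2]>90)
print("dogs",blob(t,200,200,240,240,br)[0])
a=cv2.resize(t["color"][180:260,170:270],(400,320),interpolation=cv2.INTER_CUBIC)
b=cv2.resize(t["color"][180:230,340:390],(320,320),interpolation=cv2.INTER_CUBIC)
d=cv2.resize(s["color"][145:285,225:315],(206,320),interpolation=cv2.INTER_CUBIC)
e=np.hstack([a,b]);e=np.vstack([e,np.zeros((0,720,3),np.uint8)])
e=cv2.resize(np.hstack([e,d]),(800,276))
cv2.imwrite("pics/crop1.png",e[:,:,::-1])
E
```

```text
top nut [(10, [356.8, 198.6]), (91, [369.5, 202.5])]
side nut [(823, [285.6, 252.2])]
0.105 [ 0.56167511 -0.14040607  0.105     ] [0.51833823 0.21227974 0.105     ]
0.143 [ 0.55883517 -0.13333541  0.143     ] [0.51682754 0.20853261 0.143     ]
dogs [(14, [210.6, 214.8]), (12, [224.5, 228.5])]
```

View pics/crop1.png

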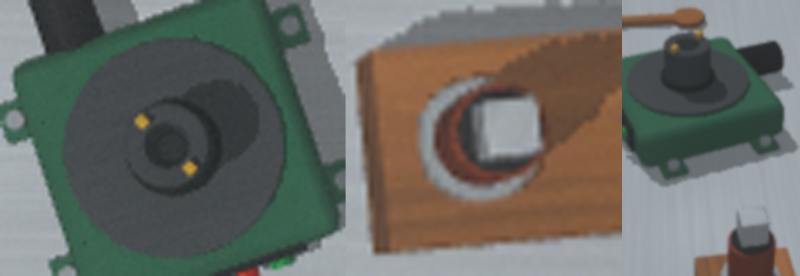

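In the crops, the dogs lie along a diagonal, about 45° in the world. The brown nut is close to axis-aligned. I'll fly over the drum and turn the tool so its fingers close along x, clear of the other drums.

```bash
python3 -m handwheel '2.7 2.8 1 0 0 6 1;5.4 5.6 2 0 0 12 1;8.1 8.4 3 0 0 18 1;10.8 11.2 4 0 0 24 1;13.5 14 5 0 0 30 1;16.2 16.8 6 0 0 36 1;18.9 19.6 6 0 0 42 1;21.6 22.4 6 0 0 48 1' && python3 -m handwheel '2.6 2.6 0 0 0 6 1;5.2 5.2 0 0 0 12 1;7.8 7.8 0 0 0 18 1;10.4 10.4 0 0 0 21 1;13 13 0 0 0 21 1;15.1 15.8 0 0 0 21 1;15.1 15.8 0 0 0 21 1'
python3 - <<'E'
from h import *
import pickle
w=get_image("wrist");pickle.dump(w,open("w1.pkl","wb"));save(w,"pics/w1.png")
print(w["xyz"],status.observe()["position"],proj(w,[.559,-.133,.143]))
E
```

```text
time_s: 0.82
position: [0.4087, -0.29, 0.2618]
tool_rot: [[0.364, 0.932, 0.001], [0.932, -0.364, -0.001], [-0.0, 0.001, -1.0]]
ft_force: [0.9, -0.4, 0.4]
grip_width: 0.0852
gripper_force: 0.0
time_s: 1.4
position: [0.561, -0.1289, 0.2605]
tool_rot: [[0.005, 1.0, -0.0], [1.0, -0.005, 0.002], [0.002, -0.0, -1.0]]
ft_force: [1.0, 0.0, -0.2]
grip_width: 0.085
gripper_force: 0.0
[ 0.56118383 -0.04903098  0.43291239] [ 0.55971547 -0.13107047  0.26057297] [277.25526901 193.37357988]
```

View pics/w1.png

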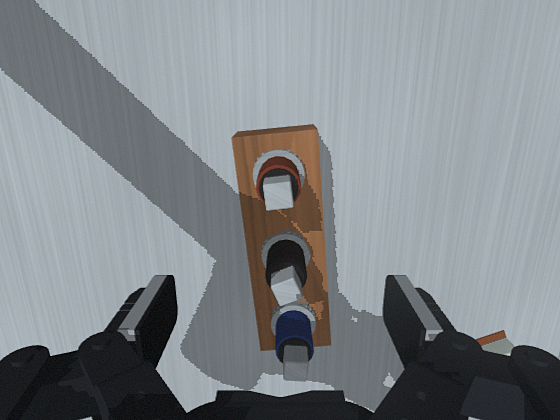

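The wrist view shows the brown nut at about (278,191), nearly square to the picture, with black and blue below it. I'll take a second, lower and shifted look for its height and yaw.

```bash
python3 -m handwheel '0 -1.5 -2 0 0 0 1;0 -3 -4 0 0 0 1;0 -4 -5 0 0 0 1;0 -4 -5 0 0 0 1' >/dev/null
cat >> h.py <<'E'
def quads(im,box,vmin,smax=40,amin=60):
    x0,y0,x1,y1=box;c=im["color"][y0:y1,x0:x1];h=cv2.cvtColor(c,cv2.COLOR_RGB2HSV)
    m=((h[...,2]>=vmin)&(h[...,1]<smax)).astype(np.uint8)*255
    cs,_=cv2.findContours(m,cv2.RETR_EXTERNAL,cv2.CHAIN_APPROX_NONE)
    out=[]
    for k in cs:
        if cv2.contourArea(k)<amin: continue
        r=cv2.minAreaRect(k+np.array([x0,y0])); out.append((np.round(r[0],1).tolist(),np.round(r[1],1).tolist(),round(r[2],1),cv2.contourArea(k)))
    return out
E
python3 - <<'E'
from h import *
import pickle
w1=pickle.load(open("w1.pkl","rb"));w2=get_image("wrist");pickle.dump(w2,open("w2.pkl","wb"))
p1=proj(w1,[.559,-.133,.143]);p2=proj(w2,[.559,-.133,.143]);print(p1,p2,w2["xyz"],status.observe()["position"])
for w,p in((w1,p1),(w2,p2)):
    x,y=map(int,p);b=(x-35,y-40,x+35,y+35)
    c=cv2.cvtColor(w["color"],cv2.COLOR_RGB2HSV)
    for v in(150,170,190,205,220):print(v,quads(w,b,v))
x,y=map(int,p2);a=[cv2.resize(w["color"][int(p[1])-50:int(p[1])+50,int(p[0])-50:int(p[0])+50],(400,400),interpolation=cv2.INTER_NEAREST) for w,p in((w1,p1),(w2,p2))]
cv2.imwrite("pics/w12.png",np.hstack(a)[:,:,::-1])
E
```

```text
[277.25526901 193.37357988] [281.96674102 147.56306256] [ 0.55877703 -0.09546196  0.38124938] [ 0.55786365 -0.17459094  0.21062142]
150 [([277.5, 195.4], [26.0, 27.5], 83.7, 653.0), ([276.3, 165.7], [29.1, 50.6], 78.2, 279.5)]
170 [([277.5, 195.3], [25.3, 26.4], 82.9, 604.5)]
190 []
205 []
220 []
150 [([282.2, 150.2], [34.5, 34.4], 81.9, 1117.5), ([280.0, 124.2], [37.2, 61.6], 79.4, 505.5)]
170 [([282.3, 150.4], [33.5, 34.0], 82.6, 1057.5), ([259.9, 124.9], [14.7, 43.3], 33.7, 66.5), ([300.1, 116.9], [38.0, 12.4], 35.4, 133.0)]
190 [([275.9, 162.9], [26.4, 10.7], 30.6, 93.5), ([282.8, 147.6], [43.1, 18.8], 24.6, 501.5)]
205 []
220 []
```

View pics/w12.png

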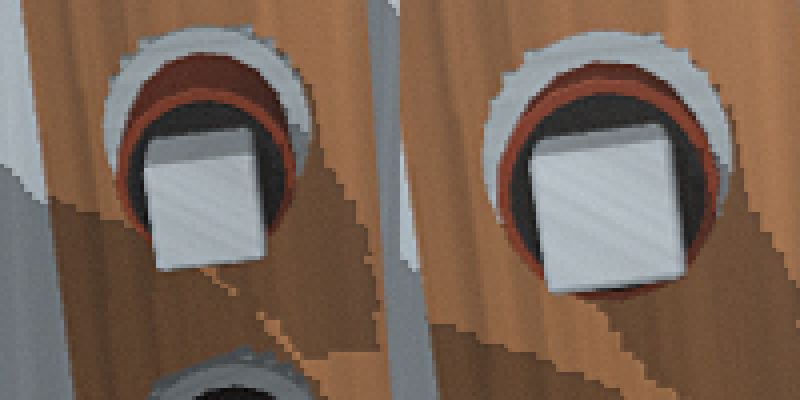

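Both crops show the nut's bright top face cleanly: centres (277.5,195.4) and (282.3,150.3), turned about 7°.

```bash
python3 - <<'E'
from h import *
import pickle
w1,w2=[pickle.load(open(f"w{i}.pkl","rb")) for i in(1,2)];ims=pickle.load(open("ims.pkl","rb"))
print(tri(w1,(277.5,195.4),w2,(282.3,150.3)))
print(tri(w2,(282.3,150.3),ims["top"],(369.5,202.5)), tri(w2,(282.3,150.3),ims["side"],(291,256)))
for w,r in((w1,((277.5,195.3),(25.3,26.4),82.9)),(w2,((282.3,150.4),(33.5,34),82.6))):
    P=np.array([onplane(w,*q,.143)[:2] for q in cv2.boxPoints(r)])
    print(P.mean(0),[(round(np.linalg.norm(d),4),round(np.degrees(np.arctan2(d[1],d[0]))%90,1)) for d in np.roll(P,-1,0)-P])
# corners via approxPoly
    c=cv2.cvtColor(w["color"],cv2.COLOR_RGB2HSV);m=((c[...,2]>=170)&(c[...,1]<40)).astype(np.uint8)
    x,y=map(int,r[0]);mm=np.zeros_like(m);mm[y-25:y+25,x-25:x+25]=m[y-25:y+25,x-25:x+25]
    n,l=cv2.connectedComponents(mm);k=cv2.findContours((l==l[y,x]).astype(np.uint8),cv2.RETR_EXTERNAL,cv2.CHAIN_APPROX_NONE)[0][0]
    a=cv2.approxPolyDP(k,5,True)[:,0];P=np.array([onplane(w,*q,.143)[:2] for q in a.astype(float)])
    print(a.tolist(),P.mean(0),[(round(np.linalg.norm(d),4),round(np.degrees(np.arctan2(d[1],d[0]))%90,1)) for d in np.roll(P,-1,0)-P])
s=status.observe();print(s["position"],np.degrees(np.arctan2(s["tool_rot"][1][0],s["tool_rot"][0][0])))
E
```

```text
(array([ 0.55919534, -0.13486708,  0.14266664]), np.float64(1.067548082693259e-05))
(array([ 0.55925793, -0.13312453,  0.15167765]), np.float64(0.0005233973179401922)) (array([ 0.55935413, -0.13567118,  0.13790632]), np.float64(0.0002920621722813502))
[ 0.55919119 -0.13480725] [(np.float64(0.0219), np.float64(7.0)), (np.float64(0.0221), np.float64(7.1)), (np.float64(0.0224), np.float64(7.2)), (np.float64(0.0221), np.float64(5.8))]
[[289, 182], [263, 185], [266, 209], [291, 206]] [ 0.55897865 -0.13496983] [(np.float64(0.0217), np.float64(6.5)), (np.float64(0.0211), np.float64(5.8)), (np.float64(0.0214), np.float64(6.9)), (np.float64(0.021), np.float64(4.8))]
[ 0.55919528 -0.13504022] [(np.float64(0.0222), np.float64(6.6)), (np.float64(0.0222), np.float64(7.6)), (np.float64(0.0228), np.float64(6.8)), (np.float64(0.0223), np.float64(5.9))]
[[297, 132], [264, 137], [269, 169], [301, 164]] [ 0.55949064 -0.13509971] [(np.float64(0.0218), np.float64(7.8)), (np.float64(0.0215), np.float64(7.4)), (np.float64(0.0217), np.float64(8.3)), (np.float64(0.0213), np.float64(7.3))]
[ 0.55786365 -0.17459094  0.21062142] 89.2538519310878
```

The nut's top is at (0.559, -0.135, 0.143) and the drum's yaw is about 7°. I'll line up, lower with the fingers staying above the sleeve top (0.113), and grip.

```bash
python3 -m handwheel '0.1 2 0 0 0 4 1;0.1 3.9 0 0 0 7.5 1;0.1 3.9 -1.5 0 0 7.5 1;0.1 3.9 -3 0 0 7.5 1;0.1 3.9 -3 0 0 7.5 1;0.1 3.9 -3 0 0 7.5 1'; python3 - <<'E'
from h import *
s=status.observe();print(s["position"],np.degrees(np.arctan2(s["tool_rot"][1][0],s["tool_rot"][0][0])))
E
```

```text
time_s: 2.33
position: [0.5597, -0.1344, 0.1823]
tool_rot: [[-0.12, 0.993, 0.0], [0.993, 0.12, -0.0], [-0.0, 0.0, -1.0]]
ft_force: [0.1, -0.6, -0.1]
grip_width: 0.0853
gripper_force: 0.0
[ 0.55966515 -0.1343753   0.18229219] 96.88522956886185
```

```bash
python3 -m handwheel '0 0 -2 0 0 0 1;0 0 -4 0 0 0 1;0 0 -5.5 0 0 0 1;0 0 -6.5 0 0 0 1;0 0 -6.5 0 0 0 1;0 0 -6.5 0 0 0 0.1;0 0 -6.5 0 0 0 0.1;0 0 -6.5 0 0 0 0.1' 60; python3 -m handwheel '0 0 0 0 0 0 0.1;0 0 0 0 0 0 0.1;0 0 0 0 0 0 0.1;0 0 0 0 0 0 0.1'
```

```text
time_s: 3.0
position: [0.5602, -0.1348, 0.1176]
tool_rot: [[-0.12, 0.993, 0.002], [0.993, 0.12, -0.001], [-0.001, 0.002, -1.0]]
ft_force: [-0.5, -0.9, 0.5]
grip_width: 0.0517
gripper_force: 0.0
time_s: 3.33
position: [0.5596, -0.1345, 0.1165]
tool_rot: [[-0.12, 0.993, 0.0], [0.993, 0.12, -0.0], [-0.0, 0.0, -1.0]]
ft_force: [-0.4, -0.7, 0.2]
grip_width: 0.0083
gripper_force: 0.0
```

Opening 8 mm with zero force means no nut between the pads, so I'll look.

```bash
python3 - <<'E'
from h import *
w=get_image("wrist");s=get_image("side")
b=s["color"][180:390,200:480]
cv2.imwrite("pics/g1.png",np.hstack([cv2.resize(w["color"],(400,300)),cv2.resize(b,(400,300))])[:,:,::-1])
E
```

```text
(no output)
```

View pics/g1.png

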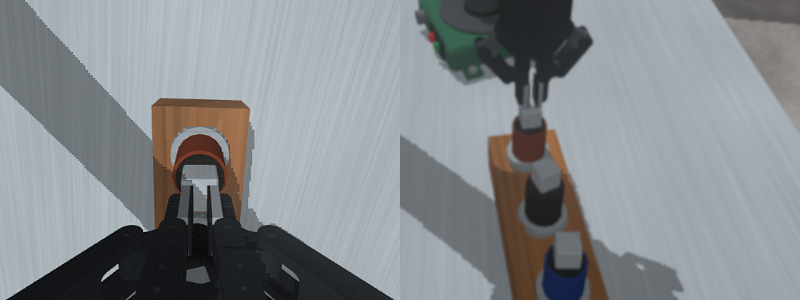

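The fingers closed without the nut between them, apparently above or behind it. I'll triangulate the fingertips from the two views.

```bash
python3 - <<'E'
from h import *
w=get_image("wrist");s=get_image("side");t=get_image("top")
st=status.observe();p=np.array(st["position"]);print(p,st["q"],w["xyz"])
print("TCP proj",proj(w,p),proj(s,p),"nut proj",proj(w,[.559,-.135,.143]),proj(s,[.559,-.135,.143]))
R=np.array(st["tool_rot"])
print("cam in tool",R.T@(np.array(w["xyz"])-p),np.round(R.T@np.array(w["orientation"]),3).tolist())
a=cv2.resize(w["color"][200:320,200:360],(400,300),interpolation=cv2.INTER_CUBIC);b=cv2.resize(s["color"][200:290,230:350],(400,300),interpolation=cv2.INTER_CUBIC)
cv2.imwrite("pics/g2.png",np.hstack([a,b])[:,:,::-1])
E
```

```text
[ 0.5595656  -0.13454228  0.11631384] [-2.53000722e+01  2.84971435e+01  7.79880419e+01 -3.86887310e-04
  7.35186125e+01 -3.21858550e+01] [ 0.54961525 -0.05487599  0.28862843]
TCP proj [279.88867949 248.38814183] [290.52859471 264.69056996] nut proj [278.62940358 274.17115292] [290.76785116 253.51600135]
cam in tool [ 0.08028976 -0.00033746 -0.17231217] [[0.0, -0.949, -0.315], [1.0, -0.0, 0.001], [-0.001, -0.315, 0.949]]
```

View pics/g2.png

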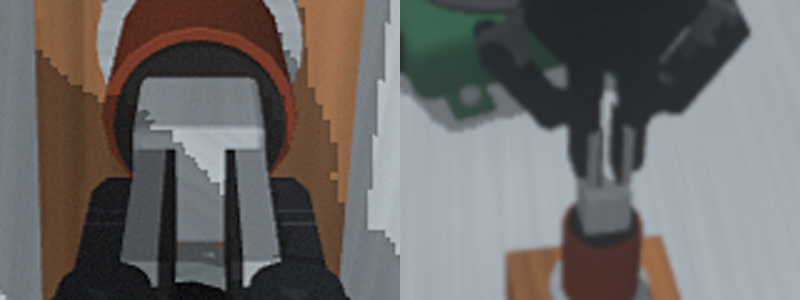

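All views agree that the real fingertips are at z ≈ 0.146, about 30 mm above the reported TCP, so they shut just above the nut. I'll open, go 29 mm lower and close again.

```bash
python3 -m handwheel '0 0 0 0 0 0 1;0 0 0 0 0 0 1;0 0 0 0 0 0 1;0 0 0 0 0 0 1;0 0 0 0 0 0 1;0 0 -1 0 0 0 1;0 0 -2 0 0 0 1;0 0 -2.9 0 0 0 1'; python3 -m handwheel '0 0 0 0 0 0 1;0 0 0 0 0 0 0;0 0 0 0 0 0 0;0 0 0 0 0 0 0;0 0 0 0 0 0 0;0 0 0 0 0 0 0;0 0 0 0 0 0 0;0 0 0 0 0 0 0' 60
```

```text
time_s: 4.25
position: [0.5592, -0.1344, 0.0858]
tool_rot: [[-0.12, 0.993, -0.001], [0.993, 0.12, 0.0], [0.001, -0.001, -1.0]]
ft_force: [-0.0, -0.9, -0.3]
grip_width: 0.0854
gripper_force: 0.0
time_s: 4.92
position: [0.5596, -0.1346, 0.0878]
tool_rot: [[-0.12, 0.993, 0.001], [0.993, 0.12, -0.0], [-0.0, 0.0, -1.0]]
ft_force: [-2.1, -0.4, 3.8]
grip_width: 0.0232
gripper_force: 59.9
```

The nut is gripped (23 mm, 60 N). I'll lift it out and carry it next to the sander, where the wrist camera can see the dogs.

```bash
python3 -m handwheel '0 0 2 0 0 0 0;0 0 4.5 0 0 0 0;0 0 8 0 0 0 0;0 0 11 0 0 0 0;0 0 12 0 0 0 0;0 2 12 0 0 0 0;-0.5 5 12 0 0 0 0;-0.5 8.5 12 0 0 0 0' 80; python3 -m handwheel '0 4 0 0 0 0 0;-0.5 8 0 0 0 0 0;-1.5 12 0 0 0 0 0;-2.5 15.5 0 0 0 0 0;-2.5 18 0 0 0 0 0;-2.5 19 0 0 0 0 0;-2.5 19 0 0 0 0 0;-2.5 19 0 0 0 0 0'
python3 - <<'E'
from h import *
import pickle
w=get_image("wrist");s=get_image("side");t=get_image("top");pickle.dump((w,s,t),open("w3.pkl","wb"))
st=status.observe();p=np.array(st["position"]);print(p,w["xyz"],proj(w,[.517,.215,.112]))
cv2.imwrite("pics/c1.png",np.hstack([cv2.resize(w["color"],(400,300)),cv2.resize(s["color"],(400,300))])[:,:,::-1])
def br(im,b):
    x0,y0,x1,y1=b;h=cv2.cvtColor(im["color"][y0:y1,x0:x1],cv2.COLOR_RGB2HSV)
    m=((h[...,0]>12)&(h[...,0]<32)&(h[...,1]>100)&(h[...,2]>80)).astype(np.uint8)
    n,l,stt,ce=cv2.connectedComponentsWithStats(m);return [(int(stt[k][4]),np.round(ce[k]+[x0,y0],1).tolist()) for k in range(1,n) if stt[k][4]>4]
u,v=map(int,proj(w,[.517,.215,.112]));print(br(w,(max(u-60,0),max(v-60,0),u+60,v+60)))
u,v=map(int,proj(s,[.517,.215,.112]));print(u,v,br(s,(u-30,v-25,u+30,v+25)))
E
```

```text
time_s: 5.58
position: [0.5535, -0.0495, 0.2055]
tool_rot: [[-0.117, 0.993, -0.003], [0.993, 0.117, 0.001], [0.001, -0.003, -1.0]]
ft_force: [0.7, 1.1, -4.4]
grip_width: 0.0227
gripper_force: 79.6
time_s: 6.25
position: [0.5294, 0.1402, 0.2062]
tool_rot: [[-0.121, 0.993, -0.002], [0.993, 0.121, -0.001], [-0.0, -0.002, -1.0]]
ft_force: [0.5, -0.3, -3.5]
grip_width: 0.0226
gripper_force: 79.5
[0.52978296 0.13917873 0.20680167] [0.51968686 0.21990109 0.37838465] [275.35387309  93.52538345]
[(152, [299.1, 71.9]), (140, [250.3, 113.6])]
258 163 [(22, [234.3, 154.2]), (20, [247.2, 153.8]), (14, [251.4, 168.8])]
```

View pics/c1.png

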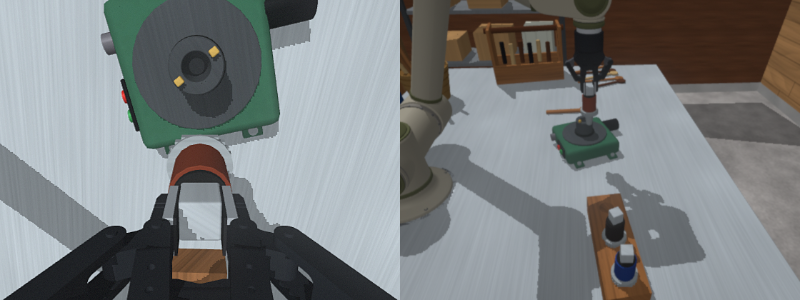

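The drum is held upright, and the wrist view shows both dogs at (299,72) and (250,114). Now I'll compute the nose centre, height and dog angle.

```bash
python3 - <<'E'
from h import *
import pickle
w,s,t0=pickle.load(open("w3.pkl","rb"));t=pickle.load(open("ims.pkl","rb"))["top"]
a,b=(299.1,71.9),(250.3,113.6)
for im,x,y in((w,a,b),(t,(210.6,214.8),(224.5,228.5))):
    A,B=onplane(im,*x,.112),onplane(im,*y,.112);d=A-B;print(A,B,(A+B)/2,np.linalg.norm(d),np.degrees(np.arctan2(d[1],d[0])))
print(tri(w,a,t,(210.6,214.8)),tri(w,b,t,(224.5,228.5)))
# flange+yaw of held nut/drum: bore/nose dark circle
g=cv2.cvtColor(w["color"],cv2.COLOR_RGB2GRAY)[60:130,225:325]
m=(g<45).astype(np.uint8);n,l,st,ce=cv2.connectedComponentsWithStats(m)
print([(st[k].tolist(),(ce[k]+[225,60]).tolist()) for k in range(1,n) if st[k][4]>60])
# visible flange: light grey around (285,220)
h=cv2.cvtColor(w["color"],cv2.COLOR_RGB2HSV);print([h[v,283].tolist() for v in range(184,250,4)])
st=status.observe();print(st["position"],np.degrees(np.arctan2(st["tool_rot"][1][0],st["tool_rot"][0][0])))
E
```

```text
[0.53165561 0.23118812 0.112     ] [0.50076983 0.19917943 0.112     ] [0.51621272 0.21518378 0.112     ] 0.04448020270316563 46.022843777455314
[0.53245823 0.2312331  0.112     ] [0.50063432 0.19867147 0.112     ] [0.51654627 0.21495228 0.112     ] 0.045530432342241425 45.65645957586748
(array([0.53198092, 0.23108636, 0.11357609]), np.float64(0.0007946567302110342)) (array([0.50064218, 0.19893923, 0.10935849]), np.float64(0.00013850192084776706))
[([29, 12, 39, 35, 552], [269.1286231884058, 87.80797101449275])]
[[76, 102, 112], [80, 66, 105], [98, 22, 177], [102, 19, 172], [101, 26, 183], [6, 149, 91], [6, 149, 91], [6, 152, 87], [6, 142, 90], [5, 144, 90], [5, 140, 91], [6, 140, 89], [6, 153, 137], [5, 156, 132], [90, 12, 41], [83, 21, 49], [140, 16, 48]]
[0.52978296 0.13917873 0.20680167] 96.79058473836055
```

```bash
python3 -m handwheel '-0.3 1.5 0 0 0 7 0;-0.6 3 0 0 0 14 0;-0.9 4.5 0 0 0 21 0;-1.2 6 0 0 0 28 0;-1.3 7 0 0 0 34 0;-1.3 7.6 0 0 0 39 0;-1.3 7.6 0 0 0 39 0;-1.3 7.6 0 0 0 39 0'
python3 - <<'E'
from h import *
import pickle
w=get_image("wrist");s=get_image("side")
st=status.observe();print(st["position"],np.degrees(np.arctan2(st["tool_rot"][1][0],st["tool_rot"][0][0])),st["ft_force"],st["wrist_torque"])
cv2.imwrite("pics/d1.png",np.hstack([cv2.resize(w["color"][100:370,100:460],(400,300)),cv2.resize(s["color"][60:240,160:400],(400,300),interpolation=cv2.INTER_CUBIC)])[:,:,::-1])
E
```

```text
time_s: 7.07
position: [0.5168, 0.2156, 0.2071]
tool_rot: [[-0.716, 0.699, -0.0], [0.699, 0.716, -0.0], [-0.0, -0.0, -1.0]]
ft_force: [-0.2, -1.0, -5.5]
grip_width: 0.0223
gripper_force: 79.5
[0.51682991 0.21550281 0.20723218] 135.6797361970665 [-1.07327446  0.04766939 -4.25706819] [ 0.01708753 -0.01704094 -0.00468608]
```

View pics/d1.png

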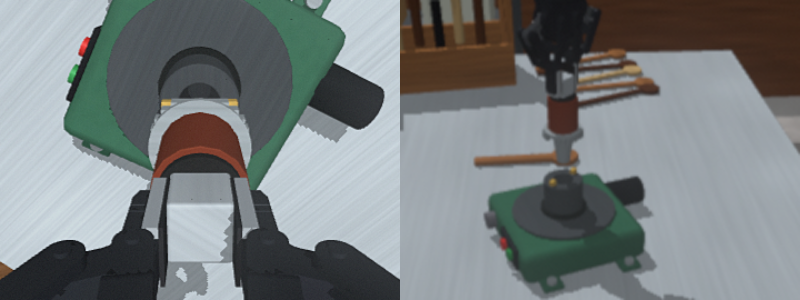

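The drum stands centred above the nose and the dogs are level in the wrist image, so it is aligned. I'll go down and watch the force.

```bash
python3 -m handwheel '0 0 -1 0 0 0 0;0 0 -2 0 0 0 0;0 0 -3 0 0 0 0;0 0 -4 0 0 0 0;0 0 -4.8 0 0 0 0;0 0 -5.3 0 0 0 0;0 0 -5.6 0 0 0 0;0 0 -5.6 0 0 0 0'
```

```text
time_s: 7.83
position: [0.5165, 0.2163, 0.1509]
tool_rot: [[-0.718, 0.696, -0.001], [0.696, 0.718, -0.0], [0.0, -0.001, -1.0]]
ft_force: [-0.6, -0.0, -3.8]
grip_width: 0.0226
gripper_force: 79.7
```

```bash
python3 -m handwheel '0 0 -0.2 0 0 0 0;0 0 -0.4 0 0 0 0;0 0 -0.6 0 0 0 0;0 0 -0.8 0 0 0 0;0 0 -0.9 0 0 0 0;0 0 -0.9 0 0 0 0'
```

```text
time_s: 8.33
position: [0.5165, 0.2165, 0.1421]
tool_rot: [[-0.718, 0.696, -0.0], [0.696, 0.718, -0.0], [0.0, -0.0, -1.0]]
ft_force: [0.0, 0.1, -3.8]
grip_width: 0.0227
gripper_force: 79.7
```

```bash
for i in 1; do python3 -m handwheel '0 0 -0.1 0 0 0 0;0 0 -0.2 0 0 0 0;0 0 -0.3 0 0 0 0;0 0 -0.3 0 0 0 0' | grep -E 'pos|ft'; done; python3 -m handwheel '0 0 -0.1 0 0 0 0;0 0 -0.1 0 0 0 0;0 0 -0.1 0 0 0 0' | grep -E 'pos|ft'
```

```text
position: [0.5165, 0.2164, 0.1391]
ft_force: [-0.8, -1.0, -3.8]
position: [0.5165, 0.2164, 0.1382]
ft_force: [-1.0, -0.9, -4.5]
```

```bash
python3 -m handwheel '0 0 -0.1 0 0 0 0;0 0 -0.1 0 0 0 0;0 0 -0.1 0 0 0 0' | grep -E 'pos|ft'; python3 -m handwheel '0 0 -0.05 0 0 0 0;0 0 -0.05 0 0 0 0;0 0 -0.05 0 0 0 0' | grep -E 'pos|ft'
```

```text
position: [0.5165, 0.2164, 0.1379]
ft_force: [-3.5, -2.6, 3.2]
position: [0.5166, 0.2164, 0.1379]
ft_force: [-4.6, -2.0, 8.9]
```

Contact comes with the drum about 50 mm above its rack height, so the origin is at 0.105, which is home. I'll relieve the side force a little and press to about 15 N.

```bash
python3 -m handwheel '-0.03 -0.01 -0.05 0 0 0 0;-0.03 -0.01 -0.05 0 0 0 0;-0.03 -0.01 -0.05 0 0 0 0;-0.03 -0.01 -0.05 0 0 0 0' | grep -E 'pos|ft'
```

```text
position: [0.5165, 0.2163, 0.1379]
ft_force: [-5.5, -2.8, 9.9]
```

```bash
python3 -m handwheel '-0.05 -0.03 -0.06 0 0 0 0;-0.05 -0.03 -0.06 0 0 0 0;-0.05 -0.03 -0.06 0 0 0 0;-0.05 -0.03 -0.06 0 0 0 0' | grep -E 'pos|ft'; python3 - <<'E'
from h import *
s=status.observe();print(s["ft_force"],s["wrist_torque"],s["position"],s["tool_rot"])
E
```

```text
position: [0.5165, 0.2163, 0.1378]
ft_force: [-4.5, -2.5, 12.8]
[-4.51378375 -2.54046188 12.83178286] [-0.40479183  1.0046103  -0.02338517] [0.51649663 0.21625705 0.13782624] [[-7.18001168e-01  6.96032904e-01  3.53817869e-03]
 [ 6.96038886e-01  7.18003737e-01  7.08707176e-04]
 [-2.04714201e-03  2.97156253e-03 -9.99993489e-01]]
```

Contact force is about 17 N (12.8 plus the 4 N weight) at the home height. I'll relax, release, back off and check.

```bash
python3 -m handwheel '0 0 0.1 0 0 0 0;0 0 0.1 0 0 0 1;0 0 0.1 0 0 0 1;0 0 0.1 0 0 0 1;0 0 0.1 0 0 0 1;0 0 0.1 0 0 0 1;0 0 0.1 0 0 0 1;0 0 0.1 0 0 0 1'; python3 -m handwheel '0 0 1.5 0 0 0 1;0 0 3.5 0 0 0 1;0 0 6 0 0 0 1;0 0 9 0 0 0 1;0 0 11 0 0 0 1;0 0 12 0 0 0 1;0 0 12 0 0 0 1;0 0 12 0 0 0 1'
python3 - <<'E'
from h import *
w=get_image("wrist");s=get_image("side")
for im in(w,s):print(proj(im,[.5163,.2152,.193]))
h=cv2.cvtColor(w["color"],cv2.COLOR_RGB2HSV);u,v=map(int,proj(w,[.5163,.2152,.193]))
for vm in(150,170):print(quads(w,(u-45,v-45,u+45,v+45),vm))
cv2.imwrite("pics/e1.png",np.hstack([cv2.resize(w["color"][60:360,80:480],(400,300)),cv2.resize(s["color"][60:240,160:400],(400,300),interpolation=cv2.INTER_CUBIC)])[:,:,::-1])
E
```

```text
time_s: 10.75
position: [0.5158, 0.2161, 0.1367]
tool_rot: [[-0.718, 0.696, -0.0], [0.696, 0.718, 0.0], [0.0, 0.0, -1.0]]
ft_force: [-0.1, -0.9, -0.6]
grip_width: 0.0855
gripper_force: 0.0
time_s: 11.42
position: [0.5157, 0.2161, 0.2565]
tool_rot: [[-0.718, 0.696, 0.0], [0.696, 0.718, 0.0], [-0.0, 0.0, -1.0]]
ft_force: [-1.0, 0.8, -0.2]
grip_width: 0.0856
gripper_force: 0.0
[279.88412478 210.87413217]
[257.32000292 133.26617963]
[([238.5, 249.5], [9.0, 9.0], 90.0, 63.5), ([280.0, 209.5], [31.0, 32.0], 90.0, 990.0), ([305.5, 177.6], [31.4, 9.8], 67.5, 144.0), ([254.5, 177.6], [9.8, 31.4], 22.5, 128.0)]
[([238.0, 249.5], [9.0, 8.0], 90.0, 62.0), ([280.0, 209.5], [29.0, 32.0], 90.0, 894.0)]
```

View pics/e1.png

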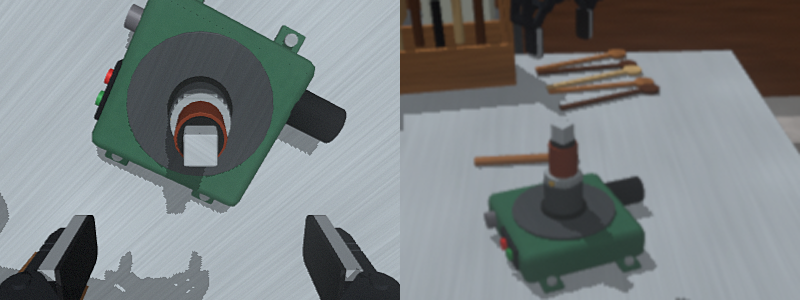

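The drum stands upright on the nose with a dog hidden in its slot, and its nut is at (280,209.5), within 1.5 px of where it should be when home (280,211). Nothing else has moved, so I'm handing in.

```bash
python3 -c "
from rig import env
print(env.close_job())"
```

```text
the job is handed in; nothing more can be done
None
```

The brown drum is seated over the dogs in the sander spindle: it was pressed home with about 17 N and released, the final pictures showed it upright at the home position, and the job is handed in (no verdict was returned).

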